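# Clip a board into the printing jig

## Robot

A 6-joint arm with a two-finger parallel gripper is mounted at the origin on the work surface. World frame = base frame: x ahead of the robot, y to its left, z up, the work surface at z = 0. Lengths are in mm, angles in rad, forces in N, time in s.
With the tool pointing down it reaches from about 300 to 775 mm from the base axis. Payload 14.6 kg.
Tool frame: the origin (TCP) lies at the very end of the fingers, on their centre line; the grasp point (between the pads) lies 19 mm behind it (grip_point_offset is the distance from the TCP to the grasp point, in mm); z points along the fingers, y is the line along which they close (so a half turn about z gives the same grasp; the last joint's range is limited). The gripper opens to 94 mm and grips with 3 to 60 N. Pads are 16 mm wide; open, the fingers measure 119 mm over their backs; the gripper's body (75 mm by 177 mm) begins 78 mm behind the grasp point.
Start: joints at [1.064, 0.3, 1.521, -0, 1.321, -0.067], TCP at [234.163, 497.651, 205.446] pointing down, gripper open.
Joint ranges: [-3.03, 3.03], [-0.79, 2.21], [0.23, 2.52], [-1.04, 4.18], [0, 3.07], [-2.55, 2.55]. Speed limits (rad/s): [2.22, 2.22, 2.57, 3.14, 3.14, 3.14].

## Interface

Orientations are given as [roll, pitch, yaw] about the fixed x, y, z axes, in that order (R = Rz(yaw) Ry(pitch) Rx(roll)).
In Python, from cell import read_state, camera, camera_info, sign_off, grip_point_offset gives the robot as it stands.
- The arm moves only by the shell command python3 -m handwheel 'ROWS' [FORCE]. ROWS is text: rows parted by semicolons, each of 5 numbers parted by spaces: the shift along the world's x, y, z in units of 40 mm (1.0 is 40 mm), then the turn about the world's z in units of 5 degrees (1.0 is 5 degrees), then the closure, from 0 (fully open) to 1 (shut). In form: dx dy dz yaw gripper; .... A call has 1 to 12 rows; each row shifts and turns the commanded pose from where the row before left it; what a row does not reach is not made up. A row lasts 1/12 s, in which the tool goes at most 41.7 mm and 7.16 degrees, less where a joint would pass 70% of its speed; a pose out of reach is approached as far as the arm can. A call is refused whole if a number of a shift passes 1 or a number of a turn 1, either way. A call with a gripper value outside its range is refused whole. The fingers move at their own pace and stop on an object; FORCE is the grip in N (left out, the last holds). Time passes only in rows, so rows that do not move let the fingers close. It gives the time, the measured TCP pose, the force, the opening and the grip force at its end, in the units of the state.
- read_state(): the state, without advancing time (a new reading comes with each control period).
- camera(name): name is "scene" or "top"; returns (picture, depth): 384x512x3 uint8, red, green, blue; 384x512 float32, mm along the optical axis (not along the pixel's ray), 0 where there is no reading.
- camera_info(name): a dict with "intrinsics" (3x3 intrinsics, pixels), "k1" (the pictures are not rectified: a ray, as slopes to the right and down, at radius r is drawn at 1 + k1 r^2 times it, then the intrinsics apply), "world_from_camera" (4x4, takes a point from camera to world coordinates). Camera axes: x right, y down, z forward; pixel columns grow to the right and rows downward; lengths in mm; the calibration is good to about 2 mm. A picture is of the moment at which its call begins. camera_info takes no time and is no camera call.
- sign_off(): hands the job in; it is judged then, once.
The state is a dict: "clock": time; "joints": joint angles; "qd": joint speeds; "effort": joint torques, N m; "eef_pos": TCP position; "eef_rot": TCP orientation; "wrist_force": force on the tool from outside, world axes, zero at the start; "moment": the same for the moment, N m; "finger_gap": finger opening in mm; "finger_force": force on a finger pad.
Only numpy, scipy, OpenCV 4.12 (cv2) and the standard library are available. Lean on these libraries where they do the work, as an engineer would, in place of code of your own. Each camera call takes 0.05 s, during which the arm holds its last target. There are 200 camera calls.

## Task

Load the magenta board into the printing jig: lift the spring clip until it stays up by itself, slide the board front end first between the guide rails and, with the clip still up, press it lightly until it is felt to bear squarely on the stop. Then ease the clip down onto the board by hand, without letting it snap shut, and let go. Ram neither the stop nor the clip (half a kilo of push is plenty, over a kilo is too much), and leave the blue board, tubs, lid, tape, squeegee and scraper where they are.

Things in the scene. Friction and masses are not known exactly. Their poses are not given: they have to be found in the camera images.
- magenta_board: white rigid board 150 x 80 x 6 mm (x, y, z), 0.14 to 0.28 kg, magenta print on its front (+x) half. A wooden handle block stands on it towards the rear: 40 mm along x, 16 mm along y, from 6 to 39 mm above the underside, centred 30 mm behind (-x of) the board's centre. Origin at the centre of the underside; the front edge is 75 mm away to +x
- magenta_board_handle (a point): point inside the board's handle block, centred across it, 27 mm above the board's underside; pinch the block here across its 16 mm width (y)
- jig: wooden jig fixed to the table; its flat bed is 160 mm wide (y), 12 mm above the table, x = -175 to +160 mm. Origin at table height on the board's centre line; z up. The board goes in along +x, its own +x the same way, centred on y = 0. Two aluminium guide rails stand 9 mm above the bed, 84 mm apart from x = -20 to +40 mm, flaring out to about 100 mm apart at x = -66 mm
- stop: dark steel block on the bed's far (+x) end, 16 mm tall, axes as the jig's; origin at the foot of its rail-side face (jig x = 122 mm). It carries an orange stop head with two contact faces side by side, 11 mm tall, set by hand: the faces lie 14 to 54 mm before this origin (-x), different each time and not measured, so feel for them. The setting holds firm. Home: the board's front edge bears on both
- plunger (a joint): small white spring pin in the middle of the stop head, 4 mm out of its two faces; value in m: 0 free, 0.004 pushed in flush by the board. Very soft (under 0.3 N), too weak to push the board back. The board is home when it reads over 0.0025
- clip (a joint): U-shaped steel spring clip, hinged at the jig's far (+x) end about the jig's y axis; rad: 0 down (foot 3 mm above the bed, too low for the board), grows as the rail-side end is lifted, 1.25 fully up. Over-centre spring: below 0.6 it pulls itself down (about 0.3 N m at 0, falling to none at 0.6) and snaps if let go; above 0.6 it pushes itself up and stays up. On a board it rests at about 0.035
- clip_hinge (a point): on the clip's hinge axis, midway between its arms, 24 mm above the table, jig x = 145 mm; the knob moves round it on a 95 mm radius
- clip_knob (a point): centre of the clip's red grip roller, 14 mm in diameter, 22 mm long along jig y; pinch it on its two flat ends: it can turn between the fingers as the clip swings. It stands 36 mm above the axis of the clip's foot bar (8 mm thick); clip down, it is 90 mm towards the rails (-x) from the hinge and 31 mm above it. The clip's two side arms are 92 mm apart
- clip_foot: the clip's foot: steel bar 8 mm in diameter, 92 mm long across the jig, which presses on the board; origin at its middle
- blue_board: same size and shape as the magenta board, but with a dark blue print; not to be used. Origin at the centre of its underside
- red_tub: open crimson ink tub, 110 mm across, 75 mm tall; origin at the centre of its underside
- white_tub: open white tub, 104 mm across, 75 mm tall; origin at the centre of its underside
- tub_lid: round pink lid, 116 mm across, 8 mm thick; origin at the centre of its underside
- tape_roll: orange roll of tape lying flat, 100 mm across, 48 mm tall; origin at the centre of its underside
- squeegee: wooden squeegee with an orange blade, 200 mm long, 25 mm tall; origin at the middle of its underside
- scraper: ink scraper, black handle and steel blade, 180 mm long, 14 mm tall; origin under its middle
Mind the look-alikes: they are no part of the job. Leave any yellow look-alike of the magenta_board alone.

How it is judged (in metres and radians):
On the way, in this order (a step that is already met when the one before it is completed fails the run):
1. the clip is up past its over-centre point (over 1.0 rad) (value of joint clip above 1 rad), for 0.2 s.
2. with the clip up, the board lies home on the jig's bed and presses on the stop with 2 N or more (value of joint clip above 0.9 rad and contact force between magenta_board and stop above 2 N and value of joint plunger above 0.0025 m and angle between the x axis of magenta_board and the x axis of jig, either way round below 0.05 rad and y of magenta_board in the frame of jig between -0.004 and 0.004 m and z of magenta_board in the frame of jig between 0.01 and 0.0135 m and x of magenta_board in the frame of jig below 0.05 m and angle between magenta_board's own z axis and vertical below 0.03 rad), for 0.15 s.
At the end, for the whole second after the job is handed in: The magenta board lies flat on the jig's bed between the rails (within 4 mm of the jig's centre line, 0.05 rad), front end under the clip and within 1.5 mm of the stop's faces (plunger over 2.5 mm), at rest, with the clip down on it (0.015 to 0.07 rad, pressing with over 1 N) and everything let go (value of joint plunger above 0.0025 m and angle between the x axis of magenta_board and the x axis of jig, either way round below 0.05 rad and y of magenta_board in the frame of jig between -0.004 and 0.004 m and z of magenta_board in the frame of jig between 0.01 and 0.0135 m and x of magenta_board in the frame of jig below 0.05 m and angle between magenta_board's own z axis and vertical below 0.03 rad and value of joint clip between 0.015 and 0.07 rad and contact force between magenta_board and clip_foot above 1 N and linear speed of magenta_board below 0.01 m/s); the robot touches nothing.
It fails at once if the board is pushed against the stop with over 12 N (contact force between magenta_board and stop above 12 N).
It fails at once if the clip's foot is driven onto the board with over 20 N (contact force between magenta_board and clip_foot above 20 N).
It fails at once if the clip snaps down (faster than 4 rad/s) (velocity of joint clip below -4 rad/s).
It fails at once if a bystander (blue board, tub, lid, tape, squeegee or scraper) is moved over 15 mm (distance of any of blue_board, red_tub, white_tub, tub_lid, tape_roll, squeegee, scraper from where it was at the start of the episode above 0.015 m).
It also fails if it takes over 72 s, if anything falls off the work surface, if the arm or the gripper's body presses on something with over 40 N, if the wrist force passes 120 N, or if a joint passes its speed limit or range.

## Working session

There is one attempt and no reset: what is moved stays moved. The work goes in short steps, Python scripts to look and compute and a shell command to move; the robot and the scene stay as the last step left them, time stands still between calls to the robot, and variables do not carry over. Pictures are saved under pics/ and viewed, at most 11 in all, crops included, and the job is handed in when it is done.

```bash
mkdir -p pics; ls; cat > h.py <<'E'
import numpy as np, cv2
from cell import read_state, camera, camera_info
def ray(name,uv):
    i=camera_info(name);K=np.array(i["intrinsics"],float);T=np.array(i["world_from_camera"],float);k=i["k1"]
    uv=np.atleast_2d(np.array(uv,float));d=np.c_[(uv[:,0]-K[0,2])/K[0,0],(uv[:,1]-K[1,2])/K[1,1]]
    s=d.copy()
    for _ in range(20): s=d/(1+k*(s**2).sum(1,keepdims=True))
    return T[:3,3],np.c_[s,np.ones(len(s))]@T[:3,:3].T
def plane(name,uv,z):
    o,r=ray(name,uv); return o+r*((z-o[2])/r[:,2:])
def dep(name,uv,D):
    o,r=ray(name,uv); uv=np.atleast_2d(np.array(uv)).astype(int); return o+r*D[uv[:,1],uv[:,0]][:,None]
def save(n,im): cv2.imwrite(f"pics/{n}.png",cv2.cvtColor(im,cv2.COLOR_RGB2BGR))
E
python3 - <<'E'
from h import *
for n in("top","scene"):
    im,D=camera(n);save(n+"0",im);np.savez(n+"0",im=im,D=D);i=camera_info(n);print(n,np.round(i["world_from_camera"],2).tolist(),i["intrinsics"])
s=read_state();print(s)
E
```

```text
pics
top [[-0.0, -0.99, 0.12, 331.59], [-1.0, 0.0, -0.0, 69.85], [0.0, -0.12, -0.99, 1448.02], [0.0, 0.0, 0.0, 1.0]] [[407.37009891   0.         260.46562624]
 [  0.         407.37009891 188.99975273]
 [  0.           0.           1.        ]]
scene [[0.16, 0.85, -0.51, 1023.88], [0.99, -0.13, 0.08, -30.13], [0.0, -0.52, -0.86, 948.73], [0.0, 0.0, 0.0, 1.0]] [[354.4192373    0.         254.83466171]
 [  0.         354.4192373  198.38648244]
 [  0.           0.           1.        ]]
{'clock': 0.1, 'joints': array([ 1.06443011e+00,  3.00440895e-01,  1.52150326e+00, -2.67907664e-05,
        1.32071141e+00, -6.65943438e-02]), 'qd': array([ 6.02003866e-05, -1.46645739e-03, -2.60200651e-03,  1.82903172e-04,
       -4.05401121e-04,  1.97990392e-03]), 'effort': array([ 3.91953508e-04, -5.32646728e+01, -3.53281224e+01,  7.08750193e-02,
        2.35506683e-02, -4.62723790e-05]), 'eef_pos': array([234.04589122, 497.45926638, 204.93582001]), 'eef_rot': array([-3.14053037e+00, -4.48389678e-05,  2.70182740e+00]), 'wrist_force': array([-0.79289638, -0.23534507, -0.47441743]), 'moment': array([-0.00765091,  0.01624392,  0.00365654]), 'finger_force': 0.0, 'finger_gap': 94.01343083171355}
```

View pics/top0.png

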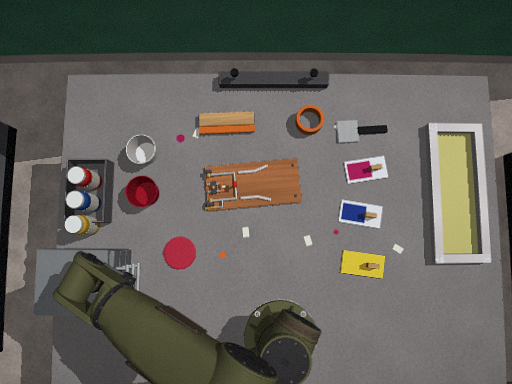

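View pics/scene0.png

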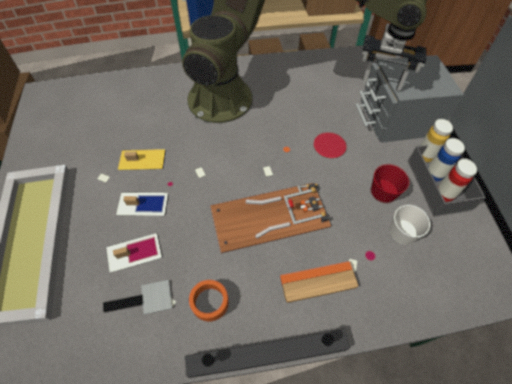

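Top: magenta board at (366,169), handle right, blue board (360,214), yellow (362,264); jig at (252,185) with the clip end left. So jig +x is about world +y. Scraper lies just beyond the magenta board.

```bash
python3 - <<'E'
from h import *
d=np.load("top0.npz");im,D=d["im"],d["D"]
hsv=cv2.cvtColor(im,cv2.COLOR_RGB2HSV)
def comp(m,x,y):
    n,l,st,c=cv2.connectedComponentsWithStats(m.astype(np.uint8));k=l[y-4:y+5,x-4:x+5];k=np.bincount(k[k>0]).argmax();return l==k
def rect(P):
    r=cv2.minAreaRect(P[:,:2].astype(np.float32));return np.round(r[0],1),np.round(r[1],1),round(r[2],2)
H,S,V=hsv[...,0].astype(int),hsv[...,1],hsv[...,2]
def sub(m,box):
    z=np.zeros_like(m);z[box[1]:box[3],box[0]:box[2]]=m[box[1]:box[3],box[0]:box[2]];return z
# jig
m=sub((H<15)&(S>110)&(V>50),(195,150,310,220));m=cv2.morphologyEx(m.astype(np.uint8),cv2.MORPH_OPEN,np.ones((3,3)))
v,u=np.nonzero(m);print("jig",len(u),rect(plane("top",np.c_[u,v],12)))
# boards
for nm,b in(("mag",(335,148,395,188)),):
    m=sub((V>150)|((S>120)&(H>150)),b);m=comp(m,355,171);v,u=np.nonzero(m);print(nm,len(u),rect(plane("top",np.c_[u,v],6)))
    m=sub((S>120)&(H>150)&(H<178),b);v,u=np.nonzero(m);print(" print",plane("top",np.c_[u,v],6).mean(0),rect(plane("top",np.c_[u,v],6)))
    m=sub((S>80)&(H<25)&(V>60),b);v,u=np.nonzero(m);print(" handle",len(u),plane("top",np.c_[u,v],39).mean(0),rect(plane("top",np.c_[u,v],39)))
# red knob on scene & top
c1=cv2.resize(im[145:225,190:310],None,fx=5,fy=5,interpolation=cv2.INTER_CUBIC)
e=np.load("scene0.npz")["im"];c2=cv2.resize(e[175:255,205:335],None,fx=5,fy=5,interpolation=cv2.INTER_CUBIC)
save("c1",c1);save("c2",c2)
E
```

```text
jig 3364 (array([528. ,  95.2]), array([158.8, 332.8]), 5.38)
mag 884 (array([ 583.9, -313.8]), array([ 81.8, 149. ]), 9.09)
 print [ 579.6218236  -287.92698063    6.        ] (array([ 579.9, -288.6]), array([56.8, 81.9]), 8.68)
 handle 52 [ 585.76136403 -338.37644983   39.        ] (array([ 586. , -337.4]), array([15.3, 45.3]), 11.37)
```

View pics/c1.png

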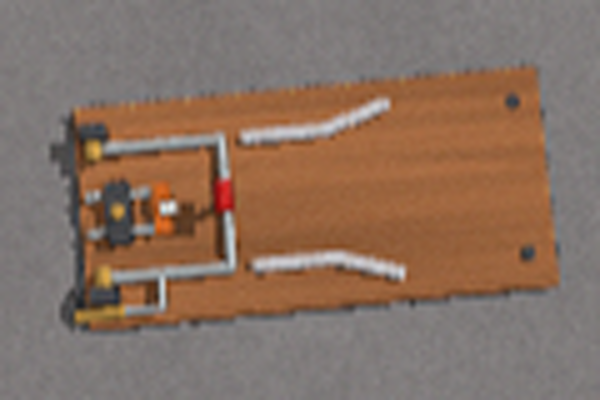

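View pics/c2.png

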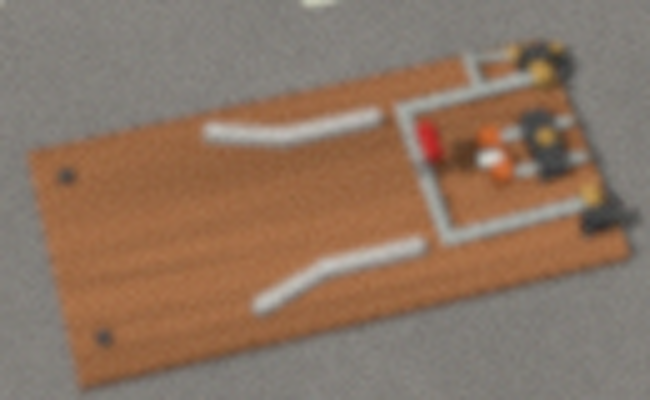

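Crops show: red knob at c1 (225,196), i.e. top pixel (235,184), between the clip's arms; orange head's face near c1 x≈178; rails at c1 rows ~130 and ~265. Next I check the knob across both views against the jig pose.

```bash
python3 - <<'E'
from h import *
a=np.deg2rad(95.38);ex=np.array([np.cos(a),np.sin(a),0]);ey=np.array([-ex[1],ex[0],0]);O=np.array([528,95.2,0])+7.5*ex
print("O",O,"knob pred",O+55*ex+[0,0,55])
P=[]
for n,b in(("top",(228,176,242,192)),("scene",(284,192,298,212))):
    im=np.load(n+"0.npz")["im"];h=cv2.cvtColor(im,cv2.COLOR_RGB2HSV);m=((h[...,0]<5)|(h[...,0]>172))&(h[...,1]>190)&(h[...,2]>110)
    z=np.zeros_like(m);z[b[1]:b[3],b[0]:b[2]]=m[b[1]:b[3],b[0]:b[2]];v,u=np.nonzero(z);c=[u.mean(),v.mean()];print(n,len(u),c);P.append(ray(n,c))
(o1,r1),(o2,r2)=P;r1,r2=r1[0],r2[0]
s=np.linalg.lstsq(np.c_[r1,-r2],o2-o1,rcond=None)[0];p,q=o1+s[0]*r1,o2+s[1]*r2;print(p,q)
w=(p+q)/2-O;print("jig frame",w@ex,w@ey,w[2])
for n,uv in(("top",[190+176/5,145+208/5]),("scene",[205+488/5,175+155/5])):
    w=plane(n,uv,20)[0]-O;print("head",n,w@ex,w@ey)
print("top rails z21 jig y")
for uv in([190+300/5,145+133/5],[190+300/5,145+262/5]):
    w=plane("top",uv,21)[0]-O;print(w@ex,w@ey)
E
```

```text
O [527.29679407 102.66696065   0.        ] knob pred [522.13995057 157.42467212  55.        ]
top 19 [np.float64(234.26315789473685), np.float64(184.0)]
scene 9 [np.float64(291.1111111111111), np.float64(203.11111111111111)]
[522.72067545 157.36139491  52.93753174] [523.08465146 159.06752448  53.09442197]
jig frame 55.7147958033035 -0.8334040542164457 53.01597685715092
head top 89.23709067539028 0.9763972657711247
head scene 95.95016455509369 -1.7151082773647768
top rails z21 jig y
-2.970734770973046 -44.131885461366664
5.392382474796375 47.52769009526822
```

```bash
python3 -m handwheel '0.8 -0.85 0 -1 0.4;0.8 -0.85 0 -1 0.4;0.8 -0.85 0 -1 0.5;0.8 -0.85 0 -1 0.5;0.8 -0.85 0 -1 0.5;0.8 -0.85 0 -1 0.5;0.8 -0.85 0 -1 0.5;0.8 -0.85 0 -1 0.5;0.8 -0.85 0 -1 0.5;0 -0.85 0 -1 0.5;0 0 0 -1 0.5;0 0 0 -0.9 0.5' 30
```

```text
clock: 1.1
eef_pos: [491.5, 188.8, 205.1]
eef_rot: [-3.141, 0.0, 1.656]
wrist_force: [0.1, 0.1, -0.1]
finger_gap: 47.2
finger_force: 0.0
```

The knob and the jig pose agree within 1–2 mm, so I go down onto the knob.

```bash
python3 -m handwheel '0.4 -0.4 -0.3 0.1 0.5;0.37 -0.38 -0.6 0 0.5;0 0 -0.8 0 0.5;0 0 -0.8 0 0.5;0 0 -0.8 0 0.5;0 0 -0.5 0 0.5;0 0 -0.42 0 0.5;0 0 0 0 0.5;0 0 0 0 0.5' 30;  python3 - <<'E'
from h import *
im,D=camera("scene");save("k1",cv2.resize(im[120:270,190:350],None,fx=4,fy=4,interpolation=cv2.INTER_CUBIC))
E
```

```text
clock: 1.85
eef_pos: [521.6, 159.3, 36.3]
eef_rot: [-3.14, 0.0, 1.672]
wrist_force: [-1.2, 0.3, -0.5]
finger_gap: 47.2
finger_force: 0.0
```

View pics/k1.png

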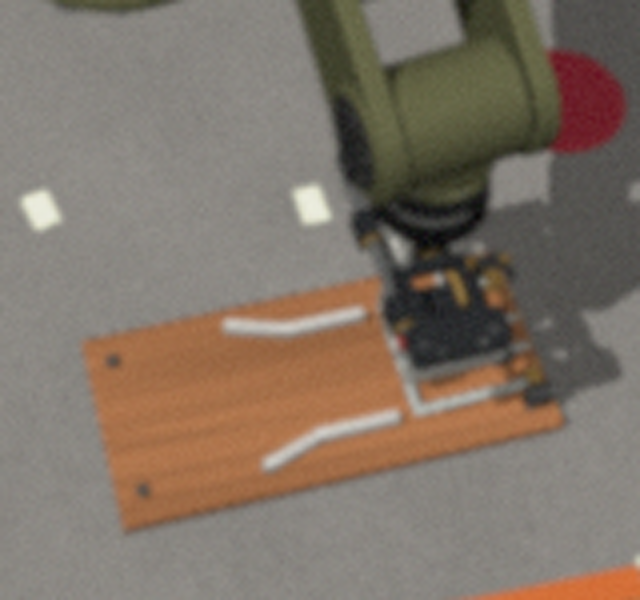

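The gripper sits over the knob (knob edge just visible at (400,340)), the fingers between the arms. Now I close.

```bash
python3 -m handwheel '0 -0.04 0 -0.1 0.6;0 0 0 0 0.8;0 0 0 0 1;0 0 0 0 1;0 0 0 0 1;0 0 0 0 1' 25
```

```text
clock: 2.4
eef_pos: [523.0, 157.9, 37.3]
eef_rot: [3.139, -0.0, 1.663]
wrist_force: [4.5, -0.3, -0.7]
finger_gap: 21.8
finger_force: 25.0
```

```bash
python3 - <<'E'
import numpy as np
a=np.deg2rad(95.38);f=lambda t:np.array([-95*np.cos(np.arctan2(31,90)+t)*np.cos(a),-95*np.cos(np.arctan2(31,90)+t)*np.sin(a),95*np.sin(np.arctan2(31,90)+t)])
t=np.arange(0,1.21,.1);p=np.array([f(x) for x in t])
print(np.round(np.diff(p,axis=0)/40,3))
E
```

```text
[[-0.008  0.088  0.22 ]
 [-0.01   0.11   0.21 ]
 [-0.012  0.13   0.198]
 [-0.014  0.149  0.184]
 [-0.016  0.167  0.168]
 [-0.017  0.182  0.151]
 [-0.019  0.197  0.132]
 [-0.02   0.209  0.112]
 [-0.021  0.219  0.09 ]
 [-0.021  0.227  0.068]
 [-0.022  0.232  0.045]
 [-0.022  0.235  0.021]]
```

Gripped (21.8 mm). I lift along the arc.

```bash
python3 -m handwheel '0 0.088 0.22 0 1;-0.01 0.11 0.21 0 1;-0.01 0.13 0.2 0 1;-0.01 0.15 0.185 0 1;-0.02 0.167 0.168 0 1;-0.02 0.182 0.15 0 1;-0.02 0.197 0.132 0 1;-0.02 0.209 0.112 0 1;-0.02 0.219 0.09 0 1;-0.02 0.227 0.068 0 1;-0.02 0.232 0.045 0 1;0 0 0 0 1'
```

```text
clock: 3.4
eef_pos: [515.6, 236.0, 101.0]
eef_rot: [3.139, -0.001, 1.664]
wrist_force: [2.8, -1.0, 9.6]
finger_gap: 21.7
finger_force: 25.0
```

```bash
python3 -m handwheel '0 0 0 0 0.8;0 0 0 0 0.5;0 0 0 0 0.5;0 0 0 0 0.5;0 0 0.5 0 0.5;0 0 0.8 0 0.5;0 -0.3 0.8 0 0.5;0 -0.9 0.3 0 0.5;0 -0.9 0 0 0.5;0 -0.9 0 0 0.5;0 -0.9 0 0 0.5;0 -0.9 0 0 0.5' ;  python3 - <<'E'
from h import *
im,D=camera("scene");save("k2",cv2.resize(im[100:280,90:350],None,fx=3,fy=3,interpolation=cv2.INTER_CUBIC))
E
```

```text
clock: 4.4
eef_pos: [514.5, 40.7, 195.6]
eef_rot: [-3.141, -0.0, 1.664]
wrist_force: [0.2, -0.8, 0.3]
finger_gap: 47.0
finger_force: 0.0
```

View pics/k2.png

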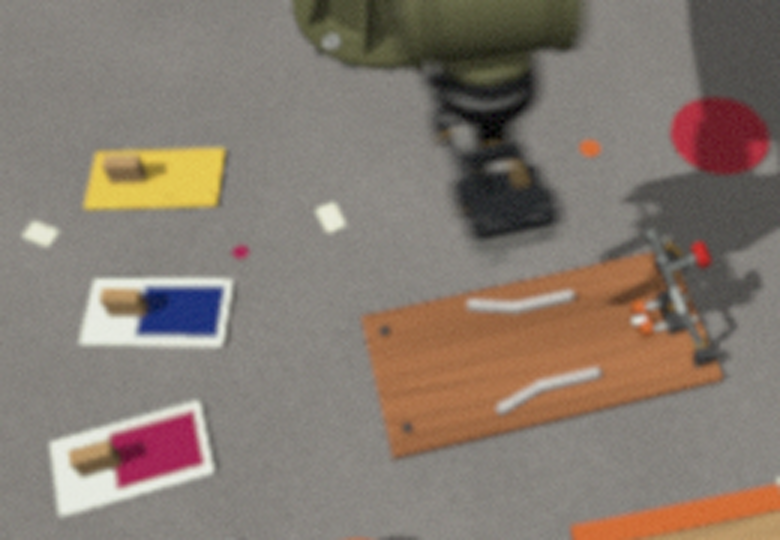

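Clip stays up (knob at (700,253)). Now the board handle.

```bash
python3 -m handwheel '0.2 -0.95 0 0.1 0.5;0.2 -0.95 0 0.1 0.5;0.2 -0.95 0 0.1 0.5;0.2 -0.95 0 0.1 0.5;0.2 -0.95 0 0.1 0.5;0.2 -0.95 0 0.1 0.5;0.2 -0.95 -0.5 0.13 0.5;0.2 -0.95 -0.5 0 0.5;0.14 -0.95 -0.5 0 0.5;0.1 -0.95 -0.6 0 0.5;0 -0.07 0 0 0.5;0 0 0 0 0.5'; python3 - <<'E'
from h import *
im,D=camera("top");save("b1",cv2.resize(im[130:210,320:410],None,fx=6,fy=6,interpolation=cv2.INTER_CUBIC))
E
```

```text
clock: 5.45
eef_pos: [586.3, -333.9, 113.7]
eef_rot: [-3.138, -0.003, 1.724]
wrist_force: [0.5, 0.6, 0.7]
finger_gap: 46.8
finger_force: 0.0
```

View pics/b1.png

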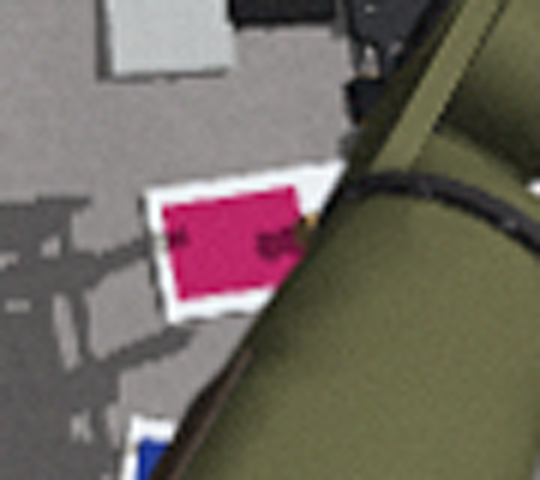

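The arm hides the handle; the board itself is undisturbed (front edge at (150,190)–(170,320)). I correct by the numbers and descend.

```bash
python3 -m handwheel '0.04 -0.2 -0.5 0 0.5;0 0 -0.8 0 0.5;0 0 -0.6 0 0.5;0 0 -0.4 0 0.5;0 0 -0.24 0 0.5;0 0 0 0 0.6;0 0 0 0 0.8;0 0 0 0 1;0 0 0 0 1;0 0 0 0 1;0 0 0 0 1' 30
```

```text
clock: 6.42
eef_pos: [589.5, -341.0, 15.9]
eef_rot: [3.141, 0.001, 1.727]
wrist_force: [-1.4, 2.1, 6.3]
finger_gap: 16.0
finger_force: 30.0
```

```bash
python3 -m handwheel '0 0 0 0 1'; python3 -c "
from cell import *
s=read_state();print(s['eef_pos'],s['wrist_force'],s['moment'],grip_point_offset)"
```

```text
clock: 6.5
eef_pos: [589.5, -341.0, 15.9]
eef_rot: [3.141, 0.001, 1.727]
wrist_force: [-2.8, 1.4, 5.9]
finger_gap: 15.7
finger_force: 30.0
[ 589.47579265 -340.95901287   15.90322063] [-2.75005056  1.40891552  5.94156077] [0.16638312 0.49302795 0.13595411] 18.8
```

```bash
python3 -m handwheel '0 0 0.1 0 1;0 0 0.1 0 1;0 0 0.3 0 1;0 0 0.5 0 1;0 0 0 0 1;0 0 0 0 1'; python3 -c "
from cell import *
s=read_state();print(s['wrist_force'],s['moment'])"
```

```text
clock: 7.0
eef_pos: [589.6, -341.1, 56.0]
eef_rot: [3.14, 0.002, 1.727]
wrist_force: [0.3, 0.3, -2.4]
finger_gap: 15.7
finger_force: 30.0
[ 0.33848348  0.32405204 -2.40609713] [-0.09072094  0.02215467 -0.0498658 ]
```

Lifted, about 0.22 kg. I carry it to in front of the rails.

```bash
python3 -m handwheel '0 0 0.5 0 1;0 0.8 0 -0.1 1;-0.1 0.9 0 -0.1 1;-0.1 0.9 0 -0.1 1;-0.2 0.9 0 -0.1 1;-0.2 0.9 0 -0.1 1;-0.2 0.9 0 -0.1 1;-0.2 0.8 0 -0.11 1;-0.13 0.51 0 0 1;0 0 0 0 1;0 0 0 0 1;0 0 0 0 1'; python3 - <<'E'
from h import *
im,D=camera("top");np.savez("top1",im=im);e,D=camera("scene");np.savez("scene1",im=e,D=D)
c1=cv2.resize(im[140:220,190:340],None,fx=5,fy=5,interpolation=cv2.INTER_CUBIC)[:300]
c2=cv2.resize(e[160:260,150:350],None,fx=3.75,fy=3,interpolation=cv2.INTER_CUBIC)
save("p1",np.vstack([c1,c2]))
E
```

```text
clock: 8.0
eef_pos: [543.9, -76.8, 74.3]
eef_rot: [-3.141, 0.0, 1.665]
wrist_force: [0.8, -0.5, -3.1]
finger_gap: 15.7
finger_force: 30.0
```

View pics/p1.png

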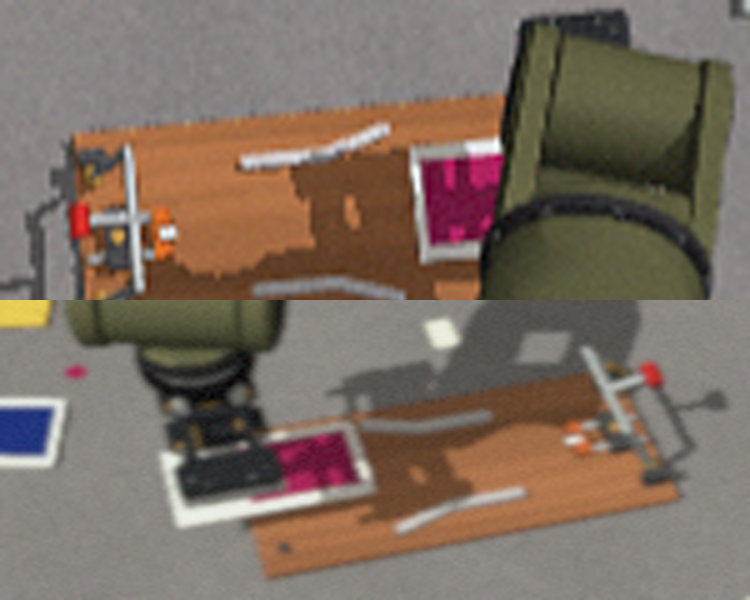

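Top half: board front corners at crop (412,150) and (425,262), just before the rails' flare; scene half: corners at (355,425), (372,490). Clip still up.

```bash
python3 - <<'E'
from h import *
a=np.deg2rad(95.38);ex=np.array([np.cos(a),np.sin(a),0]);ey=np.array([-ex[1],ex[0],0]);O=np.array([527.3,102.7,0])
def J(p):
    p=np.atleast_2d(p)-O;return np.round(np.c_[p@ex,p@ey,p[:,2]],1).tolist()
print("front corners top",J(plane("top",[[190+412/5,140+148/5],[190+425/5,140+264/5]],64.4)))
print("front corners scene",J(plane("scene",[[150+355/3.75,160+122/3],[150+374/3.75,160+192/3]],64.4)))
# board front-edge white/magenta mask, subpixel edge fit in the top view
im=np.load("top1.npz")["im"];h=cv2.cvtColor(im,cv2.COLOR_RGB2HSV)
m=((h[...,1]<60)&(h[...,2]>130))|((h[...,0]>150)&(h[...,0]<178)&(h[...,1]>120))
z=np.zeros_like(m);z[160:200,268:288]=m[160:200,268:288]
v,u=np.nonzero(z);P=np.array(J(plane("top",np.c_[u,v],64.4)));print(len(P),"x max",np.percentile(P[:,0],98),"y",np.percentile(P[:,1],[1,99]))
k=(P[:,0]<P[:,0].max()-8);
for lo in np.arange(P[:,0].max()-30,P[:,0].max()-3,6):
    q=P[(P[:,0]>=lo)&(P[:,0]<lo+6)];print(round(lo,1),q[:,1].min(),q[:,1].max())
print("rails",J(plane("top",[[250,171.4],[250,197.2]],21)),"scene",J(plane("scene",[[150+430/3.75,160+127/3],[150+460/3.75,160+210/3]],21)))
s=read_state();print("tcp",J(s["eef_pos"]))
E
```

```text
front corners top [[-80.8, -36.5, 64.4], [-81.8, 44.4, 64.4]]
front corners scene [[-74.7, 34.4, 64.4], [-78.9, -42.9, 64.4]]
335 x max -77.472 y [-38.532  53.61 ]
-85.9 -38.4 38.5
-79.9 -38.7 41.3
-73.9 -71.4 -71.1
-67.9 64.0 64.0
-61.9 59.9 63.7
rails [[-3.1, -44.8, 21.0], [5.3, 46.8, 21.0]] scene [[-12.1, 38.8, 21.0], [-14.2, -56.9, 21.0]]
tcp [[-180.7, 0.3, 74.3]]
```

```bash
python3 -m handwheel '0.03 0 -0.3 0 1;0 0 -0.5 0 1;0 0 -0.25 0 1;0 0 -0.06 0 1;0 0 0 0 1;0 0 0 0 1'; python3 -m handwheel '0 0 -0.02 0 1;0 0 0 0 1;0 0 0 0 1';python3 -m handwheel '0 0 -0.02 0 1;0 0 0 0 1;0 0 0 0 1'
```

```text
clock: 8.6
eef_pos: [545.3, -76.5, 30.5]
eef_rot: [3.141, 0.0, 1.665]
wrist_force: [0.3, -0.1, -2.2]
finger_gap: 15.6
finger_force: 30.0
clock: 8.85
eef_pos: [545.4, -76.3, 29.9]
eef_rot: [3.141, 0.0, 1.665]
wrist_force: [-0.4, 0.1, -2.8]
finger_gap: 15.9
finger_force: 30.0
clock: 9.1
eef_pos: [545.1, -76.3, 28.7]
eef_rot: [3.142, 0.0, 1.665]
wrist_force: [-0.4, 0.0, -1.9]
finger_gap: 16.2
finger_force: 30.0
```

```bash
for i in 1; do python3 -m handwheel '0 0 -0.02 0 1;0 0 0 0 1;0 0 0 0 1';done; python3 -m handwheel '0 0 -0.02 0 1;0 0 0 0 1;0 0 0 0 1'
```

```text
clock: 9.35
eef_pos: [545.1, -76.3, 27.9]
eef_rot: [-3.142, -0.0, 1.665]
wrist_force: [0.2, 1.1, -1.8]
finger_gap: 15.5
finger_force: 30.0
clock: 9.6
eef_pos: [545.1, -76.4, 27.8]
eef_rot: [3.142, 0.0, 1.665]
wrist_force: [-4.6, -0.3, 8.7]
finger_gap: 15.8
finger_force: 30.0
```

Bed felt at TCP z ≈ 27.9, as computed. I ease up 0.6 mm and slide in.

```bash
python3 -m handwheel '0 0 -0 0 1;0 0 0.018 0 1;-0.024 0.249 0 0 1;-0.023 0.249 0 0 1;-0.024 0.249 0 0 1;-0.023 0.249 0 0 1;-0.024 0.249 0 0 1;-0.023 0.249 0 0 1;0 0 0 0 1;0 0 0 0 1'; python3 -m handwheel '-0.024 0.249 0 0 1;-0.023 0.249 0 0 1;0 0 0 0 1;0 0 0 0 1'
```

```text
clock: 10.43
eef_pos: [539.5, -15.6, 27.9]
eef_rot: [3.142, -0.0, 1.666]
wrist_force: [0.1, 2.5, 1.3]
finger_gap: 15.7
finger_force: 30.0
clock: 10.77
eef_pos: [537.6, 4.2, 27.9]
eef_rot: [3.142, -0.001, 1.666]
wrist_force: [-0.6, 3.1, 1.6]
finger_gap: 15.6
finger_force: 30.0
```

```bash
python3 -m handwheel '-0.024 0.249 0 0 1;-0.023 0.249 0 0 1;-0.024 0.249 0 0 1;-0.023 0.249 0 0 1;-0.024 0.249 0 0 1;0 0 0 0 1;0 0 0 0 1'; python3 -m handwheel '-0.012 0.125 0 0 1;-0.012 0.125 0 0 1;0 0 0 0 1;0 0 0 0 1'
```

```text
clock: 11.35
eef_pos: [532.8, 54.3, 27.9]
eef_rot: [3.142, -0.001, 1.666]
wrist_force: [-0.6, 3.2, 3.8]
finger_gap: 15.8
finger_force: 30.0
clock: 11.68
eef_pos: [531.9, 63.6, 27.9]
eef_rot: [3.141, -0.001, 1.665]
wrist_force: [0.1, 3.6, 3.1]
finger_gap: 15.6
finger_force: 30.0
```

I lower the grip to 5 N so slip caps the push, and creep forward.

```bash
python3 -m handwheel '0 0 0 0 1;0 0 0 0 1;-0.0024 0.025 0 0 1;-0.0024 0.025 0 0 1;-0.0024 0.025 0 0 1;-0.0024 0.025 0 0 1;-0.0024 0.025 0 0 1;-0.0024 0.025 0 0 1;-0.0024 0.025 0 0 1;-0.0024 0.025 0 0 1' 5; python3 -m handwheel '-0.0024 0.025 0 0 1;-0.0024 0.025 0 0 1;-0.0024 0.025 0 0 1;-0.0024 0.025 0 0 1'; python3 -m handwheel '-0.0024 0.025 0 0 1;-0.0024 0.025 0 0 1;-0.0024 0.025 0 0 1'
```

```text
clock: 12.52
eef_pos: [531.2, 71.2, 27.9]
eef_rot: [3.141, 0.0, 1.665]
wrist_force: [-0.3, -5.2, 4.4]
finger_gap: 15.6
finger_force: 5.0
clock: 12.85
eef_pos: [530.8, 75.2, 27.8]
eef_rot: [3.142, 0.0, 1.665]
wrist_force: [0.6, -4.6, 4.2]
finger_gap: 16.0
finger_force: 5.0
clock: 13.1
eef_pos: [530.5, 78.2, 27.8]
eef_rot: [-3.142, 0.0, 1.665]
wrist_force: [0.1, -5.3, 4.2]
finger_gap: 16.1
finger_force: 5.0
```

```bash
python3 - <<'E'
from h import *
im,D=camera("top");np.savez("top2",im=im);e,D=camera("scene");np.savez("scene2",im=e,D=D)
c1=cv2.resize(im[155:215,190:310],None,fx=6,fy=5,interpolation=cv2.INTER_CUBIC)
c2=cv2.resize(e[180:240,215:335],None,fx=6,fy=5,interpolation=cv2.INTER_CUBIC)
save("p2",np.vstack([c1,c2]))
E
```

```text
(no output)
```

View pics/p2.png

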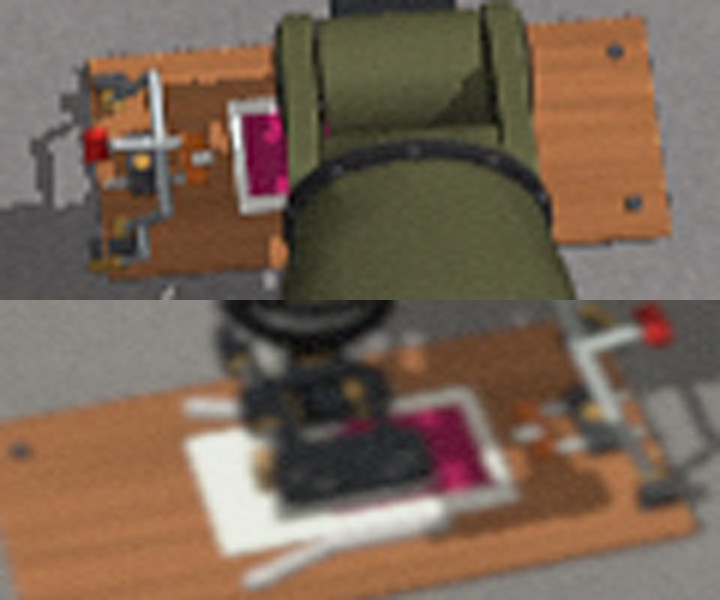

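The board front (top crop x≈232) stands ~20 px-crop short of the orange head (x≈212). The wooden handle end shows behind the fingers at (262,468), so the grip may have slipped.

```bash
python3 - <<'E'
from h import *
a=np.deg2rad(95.38);ex=np.array([np.cos(a),np.sin(a),0]);ey=np.array([-ex[1],ex[0],0]);O=np.array([527.3,102.7,0])
def J(p):
    p=np.atleast_2d(p)-O;return np.round(np.c_[p@ex,p@ey,p[:,2]],1).tolist()
print("front corners",J(plane("top",[[190+228/6,155+103/5],[190+242/6,155+213/5]],18)),J(plane("scene",[[215+472/6,180+90/5],[215+518/6,180+192/5]],18)))
print("rear corners scene",J(plane("scene",[[215+188/6,180+138/5],[215+222/6,180+254/5]],18)))
print("head/pin",J(plane("top",[[190+211/6,155+160/5]],18)),J(plane("scene",[[215+515/6,180+132/5]],18)))
print("tcp",J(read_state()["eef_pos"]))
E
```

```text
front corners [[76.2, -37.6, 18.0], [74.6, 41.4, 18.0]] [[78.8, 33.2, 18.0], [79.4, -40.2, 18.0]]
rear corners scene [[-70.1, 36.5, 18.0], [-72.6, -43.0, 18.0]]
head/pin [[89.6, 2.1, 18.0]] [[90.9, -0.7, 18.0]]
tcp [[-24.5, -0.9, 27.9]]
```

No slip: the front is at about 77, the pin tip at about 90. The drag is bed friction; I lighten the down-pressure and go on.

```bash
python3 -m handwheel '0 0 0.012 0 1;0 0 0 0 1;-0.0024 0.025 0 0 1;-0.0024 0.025 0 0 1;-0.0024 0.025 0 0 1;-0.0024 0.025 0 0 1;-0.0024 0.025 0 0 1;-0.0024 0.025 0 0 1' ; python3 -m handwheel '-0.0024 0.025 0 0 1;-0.0024 0.025 0 0 1;0 0 0 0 1'; python3 -m handwheel '-0.0024 0.025 0 0 1;-0.0024 0.025 0 0 1;0 0 0 0 1'
```

```text
clock: 13.87
eef_pos: [529.8, 84.3, 28.2]
eef_rot: [-3.141, -0.0, 1.665]
wrist_force: [-0.1, -1.3, -1.2]
finger_gap: 16.3
finger_force: 5.0
clock: 14.12
eef_pos: [529.7, 86.3, 28.3]
eef_rot: [-3.142, -0.0, 1.665]
wrist_force: [-0.8, -0.3, -3.5]
finger_gap: 16.0
finger_force: 5.0
clock: 14.37
eef_pos: [529.5, 88.3, 28.3]
eef_rot: [3.142, -0.0, 1.665]
wrist_force: [-0.2, 0.4, -1.6]
finger_gap: 15.8
finger_force: 5.0
```

```bash
python3 -m handwheel '-0.0012 0.0125 0 0 1;-0.0012 0.0125 0 0 1;-0.0012 0.0125 0 0 1;0 0 0 0 1'; python3 -m handwheel '-0.0012 0.0125 0 0 1;-0.0012 0.0125 0 0 1;-0.0012 0.0125 0 0 1;0 0 0 0 1'|grep -A3 -e force -e pos;python3 -m handwheel '-0.0012 0.0125 0 0 1;-0.0012 0.0125 0 0 1;0 0 0 0 1'
```

```text
clock: 14.7
eef_pos: [529.4, 89.7, 28.3]
eef_rot: [-3.142, -0.0, 1.665]
wrist_force: [-0.2, 0.2, -1.7]
finger_gap: 16.0
finger_force: 5.0
eef_pos: [529.2, 91.2, 28.3]
eef_rot: [-3.142, -0.0, 1.665]
wrist_force: [-0.3, -0.5, -1.8]
finger_gap: 16.0
finger_force: 5.0
clock: 15.28
eef_pos: [529.1, 92.2, 28.3]
eef_rot: [-3.142, -0.0, 1.665]
wrist_force: [-0.4, 0.2, -2.6]
finger_gap: 16.2
finger_force: 5.0
```

Front at about 91; continue.

```bash
python3 -m handwheel '-0.0012 0.0125 0 0 1;-0.0012 0.0125 0 0 1;0 0 0 0 1'|grep -e wrist -e pos; python3 -m handwheel '-0.0012 0.0125 0 0 1;-0.0012 0.0125 0 0 1;0 0 0 0 1'|grep -e wrist -e pos;python3 -m handwheel '-0.0012 0.0125 0 0 1;0 0 0 0 1'|grep -e wrist -e pos
```

```text
eef_pos: [529.0, 93.2, 28.3]
wrist_force: [-2.2, 0.2, -2.2]
eef_pos: [529.0, 94.2, 28.3]
wrist_force: [1.2, 0.0, -2.0]
eef_pos: [529.0, 94.3, 28.4]
wrist_force: [0.3, -4.0, -1.2]
```

Contact felt (−4 N). I hold, pressing a touch more.

```bash
python3 -m handwheel '0 0.005 0 0 1;0 0 0 0 1;0 0 0 0 1;0 0 0 0 1'; python3 -m handwheel '0 0 -0.01 0 1;0 0 0 0 1;0 0 0 0 1;0 0 0 0 1';python3 -c "
from cell import *
s=read_state();print(s['wrist_force'],s['moment'])"
```

```text
clock: 16.28
eef_pos: [529.0, 94.3, 28.4]
eef_rot: [3.141, 0.001, 1.665]
wrist_force: [-0.1, -6.4, -0.7]
finger_gap: 16.0
finger_force: 5.0
clock: 16.62
eef_pos: [529.0, 94.3, 28.0]
eef_rot: [3.141, 0.001, 1.665]
wrist_force: [0.7, -6.1, -0.5]
finger_gap: 15.5
finger_force: 5.0
[ 0.74872871 -6.09648841 -0.51871908] [-1.18789749 -0.011521   -0.0201353 ]
```

Steady 6 N with no yaw moment, and the front lies at about 93, as the picture predicted: home. I ease off, let go, rise and go to the knob.

```bash
python3 -m handwheel '0 -0.008 0 0 1;0 0 0 0 1;0 0 0 0 0.8;0 0 0 0 0.7;0 0 0 0 0.6;0 0 0 0 0.6;0 0 0.2 0 0.6;0 0 0.6 0 0.55;0 0 0.8 0 0.5;0 0 0.8 0 0.5;0 0 0.8 0 0.5;0 0 0 0 0.5'; python3 -m handwheel '-0.05 0.7 0 0 0.5;-0.08 0.8 0 0 0.5;-0.09 0.9 0 0 0.5;-0.09 0.9 0 0 0.5;-0.05 0.54 0 0 0.5;0 0 0 0 0.5;0 0 0 0 0.5'; python3 - <<'E'
from h import *
e,D=camera("scene");im,_=camera("top")
c1=cv2.resize(im[155:215,190:310],None,fx=6,fy=5,interpolation=cv2.INTER_CUBIC)
c2=cv2.resize(e[180:240,215:335],None,fx=6,fy=5,interpolation=cv2.INTER_CUBIC)
save("p3",np.vstack([c1,c2]))
E
```

```text
clock: 17.62
eef_pos: [531.2, 94.9, 162.7]
eef_rot: [3.132, -0.0, 1.665]
wrist_force: [1.2, -0.5, 0.8]
finger_gap: 47.1
finger_force: 0.0
clock: 18.2
eef_pos: [514.1, 249.0, 155.8]
eef_rot: [-3.141, 0.0, 1.667]
wrist_force: [0.4, -0.2, -0.5]
finger_gap: 46.9
finger_force: 0.0
```

View pics/p3.png

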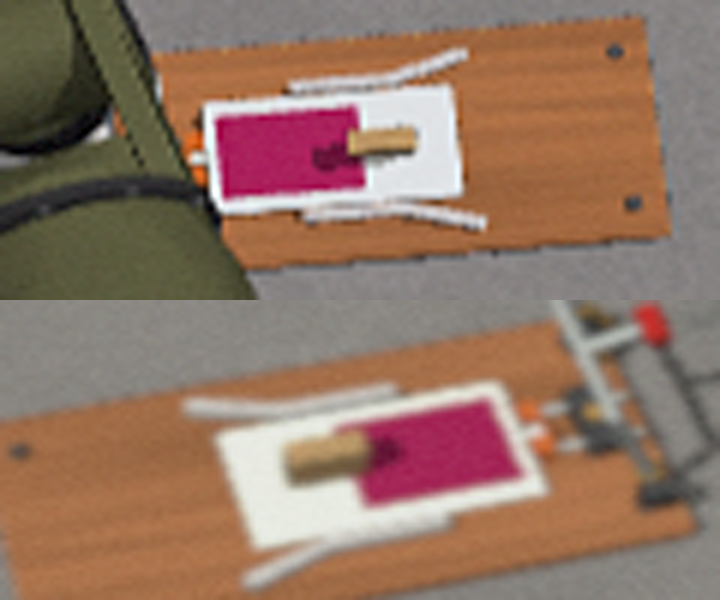

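Board front touches the orange head (top crop (200,155)), between the rails, square; clip still up, knob at (650,325). I descend and grip the knob.

```bash
python3 -m handwheel '0 0 -0.5 0 0.5;0 0 -0.5 0 0.5;0 0 -0.3 0 0.5;0 0 -0.05 0 0.5;0 0 0 0 0.7;0 0 0 0 0.85;0 0 0 0 1;0 0 0 0 1;0 0 0 0 1;0 0 0 0 1' 25
```

```text
clock: 19.13
eef_pos: [514.6, 248.2, 102.7]
eef_rot: [3.141, -0.0, 1.665]
wrist_force: [-3.6, -1.7, 5.8]
finger_gap: 21.8
finger_force: 25.0
```

```bash
python3 - <<'E'
import numpy as np
a=np.deg2rad(95.38);f=lambda t:np.array([-95*np.cos(np.arctan2(31,90)+t)*np.cos(a),-95*np.cos(np.arctan2(31,90)+t)*np.sin(a),95*np.sin(np.arctan2(31,90)+t)])
t=np.r_[np.arange(1.25,.04,-.05),.035,.02];p=np.array([f(x) for x in t])
for x,r,q in zip(t[1:],np.diff(p,axis=0)/40,p[1:]): print(round(x,3),np.round(r,3),np.round(q,1)+[527.3,102.7,24]+np.round(145*np.array([np.cos(a),np.sin(a),0]),1))
E
```

```text
1.2 [ 0.011 -0.118 -0.002] [514.  243.4 118.9]
1.15 [ 0.011 -0.118 -0.008] [514.5 238.7 118.6]
1.1 [ 0.011 -0.117 -0.014] [514.9 234.  118.1]
1.05 [ 0.011 -0.117 -0.019] [515.4 229.3 117.3]
1.0 [ 0.011 -0.116 -0.025] [515.8 224.7 116.3]
0.95 [ 0.011 -0.114 -0.031] [516.2 220.1 115.1]
0.9 [ 0.011 -0.112 -0.037] [516.7 215.6 113.6]
0.85 [ 0.01  -0.11  -0.042] [517.1 211.2 111.9]
0.8 [ 0.01  -0.108 -0.048] [517.5 206.9 110. ]
0.75 [ 0.01  -0.106 -0.053] [517.9 202.7 107.9]
0.7 [ 0.01  -0.103 -0.058] [518.3 198.5 105.5]
0.65 [ 0.009 -0.1   -0.063] [518.6 194.6 103. ]
0.6 [ 0.009 -0.097 -0.068] [519.  190.7 100.3]
0.55 [ 0.009 -0.093 -0.073] [519.4 187.   97.3]
0.5 [ 0.008 -0.089 -0.078] [519.7 183.4  94.2]
0.45 [ 0.008 -0.085 -0.082] [520.  180.   90.9]
0.4 [ 0.008 -0.081 -0.086] [520.3 176.7  87.5]
0.35 [ 0.007 -0.077 -0.09 ] [520.6 173.7  83.9]
0.3 [ 0.007 -0.072 -0.094] [520.9 170.8  80.1]
0.25 [ 0.006 -0.067 -0.098] [521.1 168.1  76.2]
0.2 [ 0.006 -0.062 -0.101] [521.4 165.6  72.2]
0.15 [ 0.005 -0.057 -0.104] [521.6 163.3  68. ]
0.1 [ 0.005 -0.052 -0.107] [521.8 161.2  63.8]
0.05 [ 0.004 -0.047 -0.109] [522.  159.3  59.4]
0.035 [ 0.001 -0.013 -0.033] [522.  158.8  58.1]
0.02 [ 0.001 -0.012 -0.033] [522.1 158.3  56.7]
```

Gripped. I ease it down along the arc.

```bash
python3 -m handwheel '0.011 -0.118 -0.002 0 1;0.011 -0.118 -0.008 0 1;0.011 -0.117 -0.014 0 1;0.011 -0.117 -0.019 0 1;0.011 -0.116 -0.025 0 1;0.011 -0.114 -0.031 0 1;0.011 -0.112 -0.037 0 1;0.01 -0.11 -0.042 0 1;0.01 -0.108 -0.048 0 1;0.01 -0.106 -0.053 0 1;0.01 -0.103 -0.058 0 1;0.009 -0.1 -0.063 0 1' 30
```

```text
clock: 20.13
eef_pos: [519.7, 194.4, 86.7]
eef_rot: [3.141, -0.0, 1.665]
wrist_force: [-3.8, -2.1, 6.4]
finger_gap: 21.4
finger_force: 30.0
```

On the arc. Continue to about 0.1 rad.

```bash
python3 -m handwheel '0.009 -0.097 -0.068 0 1;0.009 -0.093 -0.073 0 1;0.008 -0.089 -0.078 0 1;0.008 -0.085 -0.082 0 1;0.008 -0.081 -0.086 0 1;0.007 -0.077 -0.09 0 1;0.007 -0.072 -0.094 0 1;0.006 -0.067 -0.098 0 1;0.006 -0.062 -0.101 0 1;0.005 -0.057 -0.104 0 1;0.005 -0.052 -0.107 0 1;0 0 0 0 1'
```

```text
clock: 21.13
eef_pos: [522.8, 160.8, 45.7]
eef_rot: [-3.142, 0.0, 1.665]
wrist_force: [0.5, -4.8, 0.0]
finger_gap: 21.6
finger_force: 30.0
```

```bash
python3 -m handwheel '0.001 -0.02 -0.04 0 1;0.001 -0.015 -0.03 0 1;0 0 0 0 1;0 0 0 0 1'|grep -e pos -e wrist; python3 -m handwheel '0 -0.008 -0.02 0 1;0 0 0 0 1;0 0 0 0 1'|grep -e pos -e wrist
```

```text
eef_pos: [522.8, 160.0, 43.8]
wrist_force: [1.8, -1.9, -1.4]
eef_pos: [522.9, 159.7, 43.1]
wrist_force: [2.4, -2.5, -1.6]
```

```bash
python3 -m handwheel '0 -0.008 -0.02 0 1;0 0 0 0 1;0 0 0 0 1'|grep -e pos -e wrist; python3 -m handwheel '0 -0.008 -0.02 0 1;0 0 0 0 1;0 0 0 0 1'|grep -e pos -e wrist
```

```text
eef_pos: [522.9, 159.3, 42.3]
wrist_force: [2.5, -1.2, -1.3]
eef_pos: [522.9, 159.0, 41.5]
wrist_force: [4.3, -1.1, -1.2]
```

```bash
python3 -m handwheel '0 -0.008 -0.02 0 1;0 0 0 0 1;0 0 0 0 1'|grep -e pos -e wrist; python3 -m handwheel '0 -0.006 -0.015 0 1;0 0 0 0 1;0 0 0 0 1'|grep -e pos -e wrist
```

```text
eef_pos: [522.9, 158.7, 40.6]
wrist_force: [4.5, -0.6, -2.3]
eef_pos: [522.9, 158.4, 40.0]
wrist_force: [5.6, -0.7, -1.1]
```

```bash
python3 -m handwheel '0 -0.005 -0.015 0 1;0 0 0 0 1;0 0 0 0 1'|grep -e pos -e wrist; python3 -m handwheel '0 -0.005 -0.015 0 1;0 0 0 0 1;0 0 0 0 1'|grep -e pos -e wrist
```

```text
eef_pos: [522.9, 158.2, 39.5]
wrist_force: [6.0, -0.7, 0.1]
eef_pos: [523.0, 158.2, 39.5]
wrist_force: [2.6, 0.1, 5.7]
```

The clip rests on the board (z stopped, +5.7 N). I take off the push, let go and rise.

```bash
python3 -m handwheel '0 0 0.012 0 1;0 0 0 0 1;0 0 0 0 0.9;0 0 0 0 0.8;0 0 0 0 0.6;0 0 0 0 0.5;0 0 0 0 0.5;0 0 0.3 0 0.5;0 0 0.8 0 0.5;0 0 0.9 0 0.5;0 0 0.9 0 0.5;0 0 0.9 0 0.5'; python3 -m handwheel '0 0.9 0 0 0.5;0 0.9 0 0 0.5;0 0.9 0 0 0.5;0 0.9 0 0 0.5;-0.5 0.8 0 0 0.5;-0.5 0.8 0 0 0.5;-0.5 0.3 0 0 0.5;-0.5 0 0 0 0.5;-0.5 0 0 0 0.5;0 0 0 0 0.5;0 0 0 0 0.5;0 0 0 0 0.5'; python3 - <<'E'
from h import *
e,D=camera("scene");im,_=camera("top")
c1=cv2.resize(im[155:215,190:310],None,fx=6,fy=5,interpolation=cv2.INTER_CUBIC)
c2=cv2.resize(e[180:240,215:335],None,fx=6,fy=5,interpolation=cv2.INTER_CUBIC)
save("p4",np.vstack([c1,c2]))
E
```

```text
clock: 24.22
eef_pos: [522.1, 157.9, 193.9]
eef_rot: [-3.141, 0.0, 1.665]
wrist_force: [-0.2, -1.0, -0.4]
finger_gap: 47.2
finger_force: 0.0
clock: 25.22
eef_pos: [423.3, 377.9, 192.0]
eef_rot: [3.141, -0.0, 1.665]
wrist_force: [-0.2, -0.5, -0.2]
finger_gap: 46.6
finger_force: 0.0
```

View pics/p4.png

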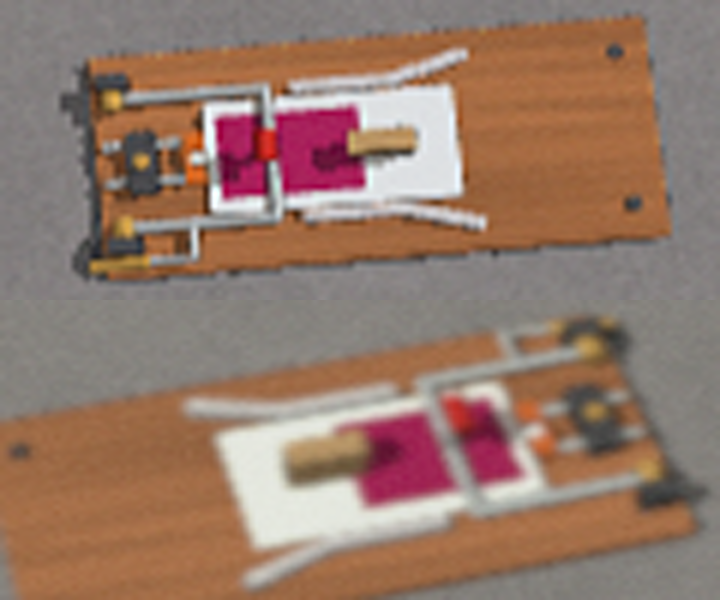

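The clip lies across the board's front half (knob at top crop (266,145)). The board front is still against the orange head at (203,155), and the gripper is clear, so I hand in.

```bash
python3 -c "
from cell import *
print(sign_off())"
```

```text
the job is handed in; nothing more can be done
None
```

The magenta board is in the jig against the stop with the clip eased down onto it and everything let go; I handed the job in at about 25 s, and `sign_off()` gave no verdict.

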